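Tighten the tile clamp to its red mark, click by click

TASK

A small bench clamp is pressing a glued tile: tighten it by flicking the upright pegs of its black star wheel clockwise (seen from above) with a fingertip, click by click, until the red peg has clicked in at the yellow arrow, and never past it. Flick gently, do not pinch the wheel, and leave the two loose tiles, the grout float and the scraper where they lie.

Things in the scene. Friction and masses are not known exactly. Their poses are not given: they have to be found in the camera images.
- clamp: aluminium bench clamp, fixed to the bench. Origin on the bench below the vertical screw axis, z up, x towards its post and yellow arrow. Base plate 12 mm thick (x -60 to 130 mm, y +-50 mm); post x 96 to 128 mm; arm under the wheel x -26 to 128 mm, y +-22 mm, top at z 94 mm. On the arm under the wheel: click housing x 29 to 55 mm, y +-13 mm, top z 104 mm
- wheel_center (a point): on the vertical axis of the black star wheel, level with its peg tops, 132 mm above the bench. Five upright round pegs 72 degrees apart, 14 mm in diameter, centred 48 mm from the axis, z 108 to 132 mm. The hub (radius 20 mm, top z 121 mm) and 10 mm wide spokes (top z 116 mm) lie lower. 42 mm free between neighbouring pegs; beyond 55 mm from the axis all is free above z 98 mm
- red_lobe (a point): centre of the top of the one red peg (red spoke too), 48 mm from the wheel's axis, z 132 mm
- pointer (a point): tip of the yellow arrow that lies on the clamp's arm, 62 mm from the wheel's axis at z 98 mm; the arrow is 31 mm long, up to 36 mm wide
- wheel (a joint): star wheel's angle, rad: 0 with the red peg at the arrow, grows clockwise seen from above (tightening). Clicks to rest every 1.257 rad (-2.513, -1.257, 0, 1.257) and springs to the nearest rest when let go, without coasting past it; a slow fingertip at a peg needs about 2 N. Starts at rest 2, 3 or 4 clicks before 0 (once in a while balanced half-way between two clicks); a stop at -5.53 bars turning further back
- tile_a: loose white ceramic tile 100 x 100 x 8 mm lying flat, origin centre of its underside
- tile_b: loose white ceramic tile 100 x 100 x 8 mm lying flat, origin centre of its underside
- float: rubber grout float, sole 240 x 95 mm, orange back, wooden handle along x, 65 mm high; origin centre of its underside
- scraper: steel putty scraper with red handle, 215 mm long along x (blade 75 mm wide to +x), 20 mm high; origin on the bench near its middle
There are look-alikes about, which are no part of the job. Leave any orange look-alike of the clamp alone.

How it is judged (in metres and radians):
At the end, for the whole second after the job is handed in: the star wheel rests with the red peg clicked in at the yellow arrow (within 0.2 rad, still), and the loose tiles, float and scraper are within 15 mm of where they were (value of joint wheel between -0.2 and 0.2 rad and velocity of joint wheel between -0.1 and 0.1 rad/s and distance of each of tile_a, tile_b, float, scraper from where it was at the start of the episode below 0.015 m); the robot touches nothing.
It fails at once if the wheel is turned past the red mark (over half a click) (value of joint wheel above 0.6 rad).
It fails at once if the wheel is pinched or forced (over 20 N) (contact force between the fingers and wheel above 20 N).
It fails at once if a bystander is pushed or lifted over 15 mm (distance of any of tile_a, tile_b, float, scraper from where it was at the start of the episode above 0.015 m).
It also fails if it takes over 72 s, if anything falls off the work surface, if the arm or the gripper's body presses on something with over 40 N, if the wrist force passes 120 N, or if a joint passes its speed limit or range.

ROBOT

A 6-joint arm with a two-finger parallel gripper is mounted at the origin on the work surface. World frame = base frame: x ahead of the robot, y to its left, z up, the work surface at z = 0. Lengths are in mm, angles in rad, forces in N, time in s.
With the tool pointing down it reaches from about 350 to 775 mm from the base axis. Payload 7.3 kg.
Tool frame: the origin (TCP) lies midway between the tips of the shut fingers; the grasp point (between the pads) lies 19 mm behind it; z points along the fingers, y is the line along which they close (so a half turn about z gives the same grasp; the last joint's range is limited). The gripper opens to 92 mm and grips with 3 to 60 N. Pads are 19 mm wide; open, the fingers measure 130 mm over their backs; the gripper's body (75 mm by 190 mm) begins 47 mm behind the grasp point.
Start: joints at [1.099, 0.342, 1.524, -0, 1.275, -0.146], TCP at [168.021, 497.407, 226.741] pointing down, gripper open.
Joint ranges: [-2.53, 2.53], [-0.77, 2.02], [0.04, 2.7], [-1, 4.14], [0.28, 2.66], [-3.11, 3.11]. Speed limits (rad/s): [2.57, 2.57, 3.14, 3.14, 3.14, 3.14].

INTERFACE

Orientations are given as [roll, pitch, yaw] about the fixed x, y, z axes, in that order (R = Rz(yaw) Ry(pitch) Rx(roll)).
In Python, from plant import bot gives the robot as it stands.
- The arm moves only by the tool jog_arm, never from a script. Its arguments are lists of equal length, an entry for each row: "dp": the shift along the tool's x, y, z in m, a list of three; "twist": the turn about the tool's z in degrees. A call has 1 to 10 rows; each row shifts and turns the commanded pose from where the row before left it, along the tool's axes as they then stand; what a row does not reach is not made up. A row lasts 1/8 s, in which the tool goes at most 62.5 mm and 10.7 degrees, less where a joint would pass 70% of its speed; a pose out of reach is approached as far as the arm can. A call is refused whole if a number of a shift passes 0.0625 or a number of a turn 10.7, either way. A call with a gripper value outside its range is refused whole. "jaw" is the finger opening in m, from 0 to 0.0918, set as the call begins (left out, the last holds). The fingers move at their own pace and stop on an object; the grip force is fixed at half the most. Time passes only in rows, so rows that do not move let the fingers close. It gives the time, the measured TCP pose, the force, the opening and the grip force at its end, in the units of the state.
- bot.get_obs(): the state, without advancing time (a new reading comes with each control period).
- bot.capture(name): name is "side" or "top" or "wrist"; returns the picture (480x640x3 uint8, blue, green, red); there is no depth.
- bot.camera_params(name): a dict with "fx", "fy", "cx", "cy" (pixels), "R" (3x3) and "t" (3): a world point X has camera coordinates R X + t. Camera axes: x right, y down, z forward; pixel columns grow to the right and rows downward; lengths in mm; the calibration is good to about 2 mm. A picture is of the moment at which its call begins: read the wrist's pose just before it. camera_params takes no time and is no camera call; for the wrist camera it gives the pose at the moment of the call.
- bot.close_job(): hands the job in; it is judged then, once.
Trained networks look in the newest picture that a camera, given by its name, has taken for a name from the list of things; names that differ only in an ending like _2 or _b are one class to them, and where a whole thing is asked for, a point or a joint stands for the part that bears it (a point fixed in the world has none). Each returns a list of dicts, best first, with "confidence" (0 to 1); they miss things now and then, are a little off and sometimes report something else, mostly with a low value. They report only what shows in the picture. A call takes as long as a camera call. They do not tell look-alikes from the thing itself.
- bot.find_in(camera, label): "bbox" ([centre column, centre row, width, height] in pixels, round what is visible of it).
- bot.masks_of(camera, label): "pixels" (480x640 bool, what is visible of it) and "bbox" ([centre column, centre row, width, height] in pixels, round what is visible of it).
The state is a dict: "time": time; "joint_positions": joint angles; "dq": joint speeds; "tau": joint torques, N m; "tool_pos": TCP position; "tcp_rot": TCP orientation; "contact_force": force on the tool from outside, world axes, zero at the start; "moment": the same for the moment, N m; "grip_width": finger opening in mm; "finger_force": force on a finger pad.
Only numpy, scipy, OpenCV 4.12 (cv2) and the standard library are available. Lean on these libraries where they do the work, as an engineer would, in place of code of your own. Each camera call takes 0.05 s, during which the arm holds its last target. There are 200 camera calls.

## Working session

There is one attempt and no reset: what is moved stays moved. The work goes in short steps, Python scripts to look and compute and a tool call to move; the robot and the scene stay as the last step left them, time stands still between calls to the robot, and variables do not carry over. Pictures are saved under pics/ and viewed, at most 10 in all, crops included, and the job is handed in when it is done.

Besides the shell and the picture viewer there is one more tool, called as name(argument=value, ...), one argument or row to a line, values as JSON. jog_arm: Moves the arm, as the interface text tells. Its arguments: {"type":"object","properties":{"dp":{"type":"array"},"twist":{"type":"array"},"jaw":{"type":"number"}},"required":["dp","twist"]}

```bash
mkdir -p pics; cat > h.py <<'E'
import numpy as np, cv2
from plant import bot
def ray(cam,uv,z):
    p=bot.camera_params(cam);R=np.array(p["R"]);t=np.array(p["t"])
    d=R.T@np.array([(uv[0]-p["cx"])/p["fx"],(uv[1]-p["cy"])/p["fy"],1]);c=-R.T@t
    return c+d*(z-c[2])/d[2]
def proj(cam,X):
    p=bot.camera_params(cam);c=np.array(p["R"])@np.array(X)+np.array(p["t"])
    return np.array([p["fx"]*c[0]/c[2]+p["cx"],p["fy"]*c[1]/c[2]+p["cy"]])
E
python3 - <<'E'
from h import *
o=bot.get_obs();print(o["time"],o["tool_pos"],o["tcp_rot"])
for c in("top","side"):
    im=bot.capture(c);cv2.imwrite(f"pics/{c}0.png",im)
    for l in("clamp","wheel_center","red_lobe","pointer"):
        for r in bot.find_in(c,l):print(c,l,np.round(r["bbox"]),round(r["confidence"],2))
E
```

```text
0.0 [167.81239998 497.0059568  226.04011011] [-3.14004198e+00 -2.31069872e-04  2.81579983e+00]
top clamp [394. 308.  76.  83.] 0.8
top clamp [312. 227.  68.  90.] 0.75
top wheel_center [318. 231.  41.  49.] 0.83
top wheel_center [412. 321.  52.  50.] 0.63
top red_lobe [319. 233.  45.  46.] 0.87
top red_lobe [412. 319.  46.  45.] 0.6
top pointer [313. 226.  70.  85.] 0.78
top pointer [394. 310.  74.  87.] 0.69
side clamp [287. 271. 101.  88.] 0.6
side wheel_center [302. 244.  56.  33.] 0.75
side wheel_center [395. 202.  40.  28.] 0.55
side red_lobe [395. 201.  44.  25.] 0.64
side red_lobe [303. 245.  56.  32.] 0.56
side pointer [377. 229.  86.  82.] 0.83
side pointer [289. 274. 101.  96.] 0.8
```

```bash
python3 - <<'E'
import cv2
im=cv2.imread("pics/top0.png");cv2.imwrite("pics/topv.png",cv2.resize(im,(800,600)))
cr=im[170:370,250:470];cv2.imwrite("pics/topc.png",cv2.resize(cr,None,fx=3,fy=3,interpolation=cv2.INTER_CUBIC))
E
```

```text
(no output)
```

View pics/topv.png

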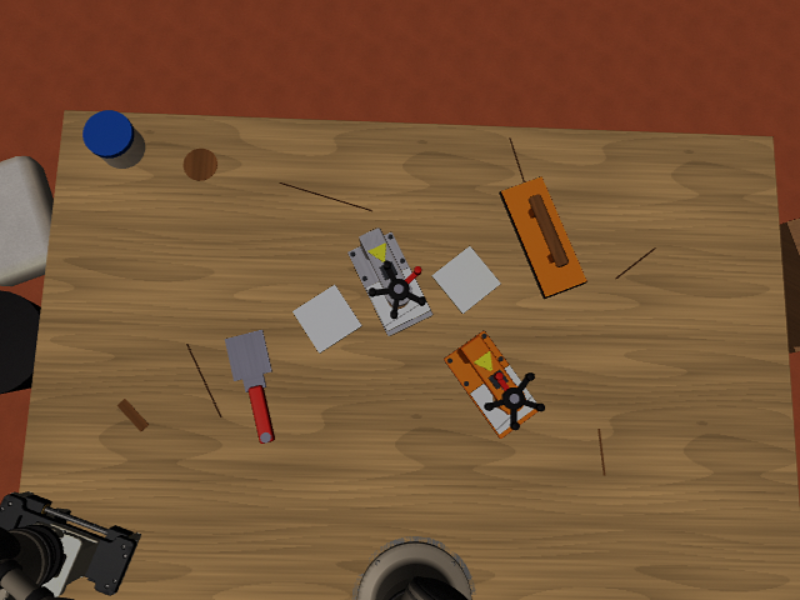

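View pics/topc.png

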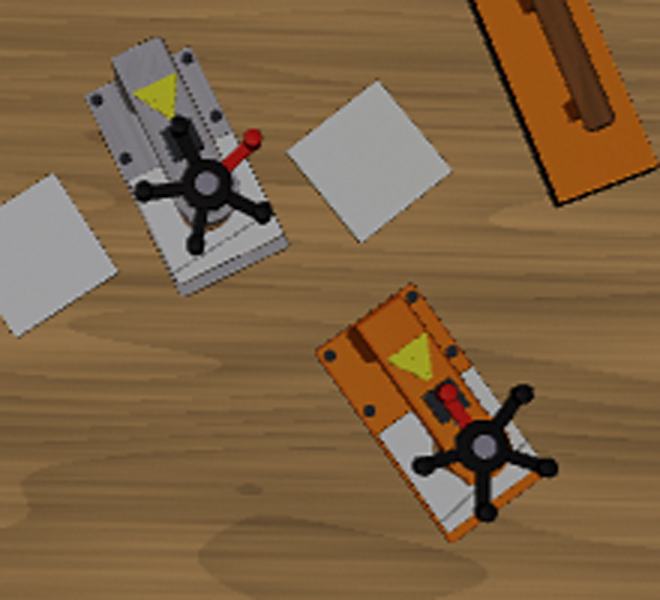

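View pics/side0.png

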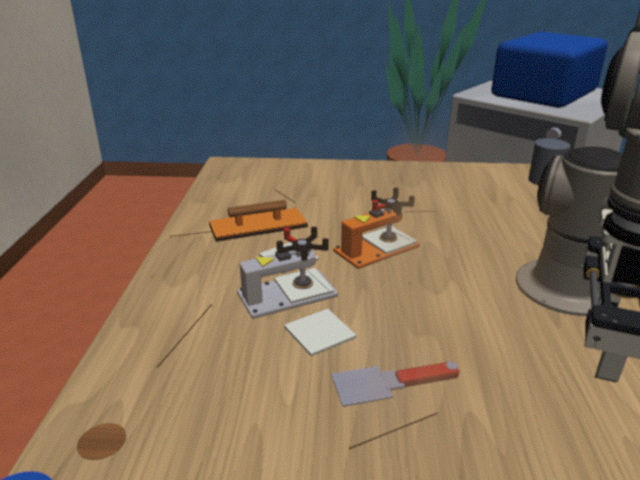

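Candidates in the top view: the aluminium clamp's wheel at px (319,231), the orange look-alike's wheel at (412,319). I choose the aluminium one. In the close crop its red peg is at about (334,216), the hub at (319,231) and the arrow tip at about (307,209). The red peg is one peg clockwise of the arrow, so it is 4 clicks before 0.

```bash
python3 - <<'E'
from h import *
from scipy.optimize import least_squares
c=lambda u,v:(u/3+250-.33,v/3+170-.33)
pegs=np.array([ray("top",c(*p),132)[:2] for p in [(253,139),(180,126),(144,190),(196,245),(262,212)]])
hub=ray("top",c(206,183),121)[:2]; tip=ray("top",c(172,117),98)[:2]
print(pegs.round(1),hub.round(1),tip.round(1))
az=lambda v:np.degrees(np.arctan2(v[...,1],v[...,0]))
k=np.array([0,1,2,3,4])
f=least_squares(lambda q:(pegs-q[:2]-48*np.c_[np.cos(q[2]+k*1.2566),np.sin(q[2]+k*1.2566)]).ravel(),[*hub,-.5])
C=f.x[:2];print("C",C,"redaz",np.degrees(f.x[2]),"resid",f.fun.round(1),"tip az",az(tip-C),np.linalg.norm(tip-C))
m=[r for r in bot.masks_of("side","wheel_center")]
print([(np.round(r["bbox"]),r["confidence"]) for r in m], proj("side",[*C,121]))
E
```

```text
[[603.7  13.9]
 [612.   69.1]
 [562.3  94.4]
 [521.9  54.5]
 [548.2   5.9]] [571.   48.2] [626.5  75.8]
C [569.6205822   47.54056741] redaz -44.83978551803356 resid [ 0.1  0.2 -0.4 -0.4  0.3 -0.5 -0.3 -0.5  0.3  1.2] tip az 26.39059905022243 63.517289695697855
[(array([301., 244.,  50.,  36.]), 0.86), (array([394., 200.,  40.,  27.]), 0.86)] [301.66744021 242.00981771]
```

jog_arm(
  dp=[
    [0,0,0],
    [0,0,0],
    [0,0,0],
    [0,0,0],
    [0,0,0],
    [0,0,0],
    [0,0,0],
  ],
  twist=[-10.6,-10.6,-10.6,-10.6,-10.6,-10.6,0],
  jaw=0,
)

```text
time: 1.42
tool_pos: [168.0, 497.4, 226.8]
tcp_rot: [3.142, 0.0, -2.359]
contact_force: [0.5, 0.1, -0.5]
grip_width: 26.5
finger_force: 0.0
```

jog_arm(
  dp=[
    [0.003,-0.05,0],
    [0.003,-0.05,0],
    [0.003,-0.05,0],
    [0.003,-0.05,0],
    [0.003,-0.05,0],
    [0.003,-0.05,0],
    [0.003,-0.05,0],
    [0.003,-0.05,0],
    [0.003,-0.05,0],
    [0.003,-0.05,0],
  ],
  twist=[0,0,0,0,0,0,0,0,0,0],
)

```text
time: 2.68
tool_pos: [500.9, 120.9, 226.9]
tcp_rot: [-3.141, 0.001, -2.362]
contact_force: [0.7, 0.4, 0.3]
grip_width: 0.8
finger_force: 0.0
```

jog_arm(
  dp=[
    [0.001,-0.015,0.01],
    [0.001,-0.015,0.01],
    [0.001,-0.0155,0.02],
    [0,0,0.02],
    [0,0,0],
  ],
  twist=[0,0,0,0,0],
)

```text
time: 3.3
tool_pos: [528.4, 88.5, 165.0]
tcp_rot: [3.138, -0.003, -2.358]
contact_force: [-0.4, -0.3, 0.1]
grip_width: 0.7
finger_force: 0.0
```

```bash
python3 - <<'E'
from h import *
o=bot.get_obs();print(o["tool_pos"],o["tcp_rot"],o["joint_positions"])
im=bot.capture("wrist")
C=[569.8,47.8]
for a in(-45,27,99,171,243):
    u=proj("wrist",[C[0]+48*np.cos(np.radians(a)),C[1]+48*np.sin(np.radians(a)),132]);print(a,u.round())
    if abs(u).max()<2000: cv2.drawMarker(im,tuple(int(x) for x in u),(255,255,0),0,16,2)
u=proj("wrist",[531,86.6,119]);print(u.round());cv2.drawMarker(im,tuple(int(x) for x in u),(0,255,0),1,16,2)
cv2.imwrite("pics/w1.png",im)
E
```

```text
[528.39690265  88.54708624 164.99412963] [ 3.13843692e+00 -2.90875054e-03 -2.35751918e+00] [ 2.27797330e-02  4.20870299e-01  1.58405384e+00  3.05775735e-04
  1.14095132e+00 -2.33221350e+00]
-45 [142. 277.]
27 [207. 347.]
99 [294. 321.]
171 [292. 229.]
243 [191. 198.]
[321. 269.]
```

View pics/w1.png

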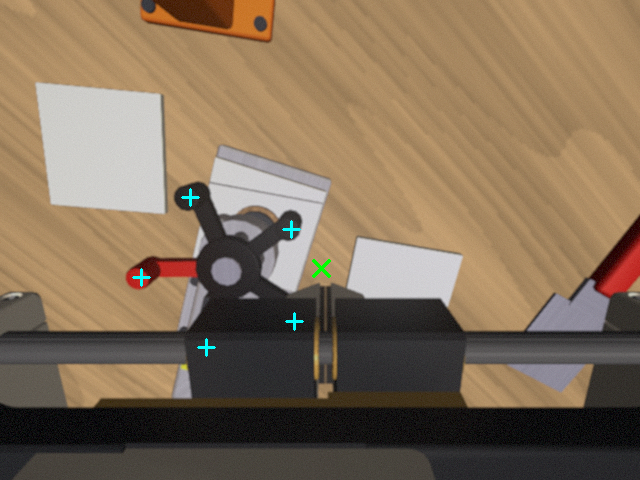

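The overlays agree with the pegs: red peg at (140,277), black pegs at (190,197) and (291,229). The finger sits above the free gap at (325,290). Going down and pushing the first click.

jog_arm(
  dp=[
    [0,0,0.012],
    [0,0,0.012],
    [0,0,0.012],
    [0,0,0.01],
    [0,0,0],
  ],
  twist=[0,0,0,0,0],
)

```text
time: 3.98
tool_pos: [529.4, 87.9, 119.7]
tcp_rot: [3.14, -0.001, -2.357]
contact_force: [-1.0, -0.1, 0.8]
grip_width: 0.7
finger_force: 0.0
```

jog_arm(
  dp=[
    [-0.0045,-0.0002,0],
    [-0.0045,-0.0002,0],
    [-0.0045,-0.0002,0],
    [-0.0045,-0.0002,0],
    [-0.0045,-0.0002,0],
    [-0.0045,-0.0002,0],
    [-0.0045,-0.0002,0],
    [-0.0045,-0.0002,0],
  ],
  twist=[4.5,4.5,4.5,4.5,4.5,4.5,4.5,4.5],
)

```text
time: 4.97
tool_pos: [561.4, 103.9, 121.0]
tcp_rot: [3.141, -0.001, -2.988]
contact_force: [-2.4, 0.6, 1.0]
grip_width: 0.1
finger_force: 0.9
```

jog_arm(
  dp=[
    [-0.0045,-0.0002,0],
    [-0.0045,-0.0002,0],
    [-0.0045,-0.0002,0],
    [-0.0045,-0.0002,0],
    [-0.0045,-0.0002,0],
    [-0.0045,-0.0002,0],
    [-0.0045,-0.0002,0],
    [-0.0045,-0.0002,0],
    [0,0,0],
  ],
  twist=[4.5,4.5,4.5,4.5,4.5,4.5,4.5,4.5,0],
)

```text
time: 6.1
tool_pos: [597.0, 97.9, 121.0]
tcp_rot: [3.141, 0.001, 2.67]
contact_force: [-1.0, 0.4, 0.4]
grip_width: 0.3
finger_force: 0.0
```

```bash
cat > chk.py <<'E'
from h import *
import sys
o=bot.get_obs();p=np.array(o["tool_pos"])
d=p[:2]-[569.8,47.8];print("r",np.hypot(*d),"az",np.degrees(np.arctan2(d[1],d[0])),"z",p[2],"yaw",np.degrees(o["tcp_rot"][2]),"q6",o["joint_positions"][5],"t",o["time"],o["contact_force"])
im={c:bot.capture(c) for c in("top","side","wrist")}
for c in im:
    I=im[c].astype(int);red=((I[...,2]>110)&(I[...,1]<60)&(I[...,0]<60))
    for a in range(-45,300,72):
        u=proj(c,[569.8+48*np.cos(np.radians(a)),47.8+48*np.sin(np.radians(a)),132]).round().astype(int)
        if 5<u[0]<635 and 5<u[1]<475: print(c,a,u,red[u[1]-4:u[1]+5,u[0]-4:u[0]+5].sum())
    cv2.imwrite(f"pics/{sys.argv[1]}_{c}.png",im[c])
E
python3 chk.py a; python3 - <<'E'
import cv2,numpy as np
a=cv2.imread("pics/a_wrist.png");b=cv2.imread("pics/a_top.png")[140:340,220:420]
cv2.imwrite("pics/a_v.png",np.hstack([cv2.resize(a,(480,360)),cv2.resize(b,(320,360))]))
E
```

```text
r 57.028373647105425 az 61.48304385218477 z 121.00099763429678 yaw 152.9549686008566 q6 -1.0628859727255284 t 6.1 [-0.95313342  0.42818335  0.42367995]
top -45 [334 216] 0
top 27 [309 211] 0
top 99 [297 233] 0
top 171 [315 251] 0
top 243 [337 240] 37
side -45 [286 229] 0
side 27 [279 242] 0
side 99 [303 249] 0
side 171 [325 240] 0
side 243 [314 228] 8
wrist -45 [178 396] 0
wrist 27 [287 365] 0
wrist 99 [283 252] 0
wrist 171 [153 212] 0
wrist 243 [ 93 312] 81
```

View pics/a_v.png

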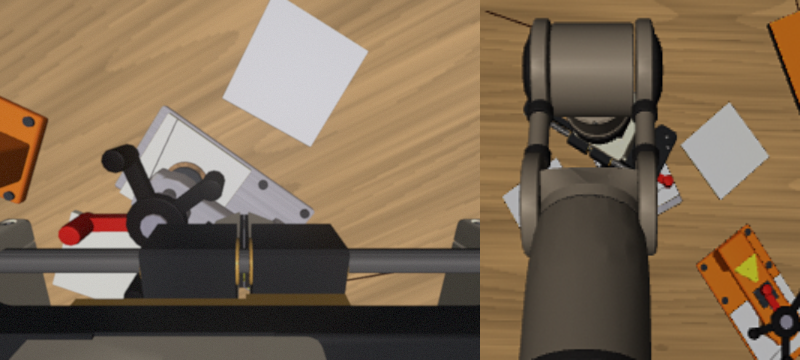

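One click done: the red peg now lies at az 243° (wrist view about (70,235) in the left panel), and the finger is mid-gap. Continuing with click 2.

jog_arm(
  dp=[
    [-0.0045,-0.0002,0],
    [-0.0045,-0.0002,0],
    [-0.0045,-0.0002,0],
    [-0.0045,-0.0002,0],
    [-0.0045,-0.0002,0],
    [-0.0045,-0.0002,0],
    [-0.0045,-0.0002,0],
    [-0.0045,-0.0002,0],
  ],
  twist=[4.5,4.5,4.5,4.5,4.5,4.5,4.5,4.5],
)

```text
time: 7.25
tool_pos: [621.5, 73.5, 120.8]
tcp_rot: [3.141, -0.001, 2.04]
contact_force: [0.5, 2.9, -0.4]
grip_width: 0.0
finger_force: 0.8
```

jog_arm(
  dp=[
    [-0.0045,-0.0002,0],
    [-0.0045,-0.0002,0],
    [-0.0045,-0.0002,0],
    [-0.0045,-0.0002,0],
    [-0.0045,-0.0002,0],
    [-0.0045,-0.0002,0],
    [-0.0045,-0.0002,0],
    [-0.0045,-0.0002,0],
    [0,0,0],
  ],
  twist=[4.5,4.5,4.5,4.5,4.5,4.5,4.5,4.5,0],
)

```text
time: 8.38
tool_pos: [626.7, 37.6, 120.8]
tcp_rot: [3.142, -0.0, 1.414]
contact_force: [-0.7, 0.3, -0.3]
grip_width: 0.2
finger_force: 0.0
```

```bash
python3 chk.py b
```

```text
r 57.85141848377104 az -10.128192063780652 z 120.80934165139516 yaw 80.99799513115248 q6 0.09505635010576685 t 8.375 [-0.71794644  0.31838443 -0.30771216]
top -45 [334 216] 0
top 27 [309 211] 0
top 99 [297 233] 0
top 171 [315 251] 0
top 243 [337 240] 0
side -45 [286 229] 0
side 27 [279 242] 0
side 99 [303 249] 0
side 171 [325 240] 11
side 243 [314 228] 0
wrist -45 [284 366] 0
wrist 27 [280 253] 0
wrist 99 [149 213] 0
wrist 171 [ 90 312] 81
wrist 243 [175 397] 0
```

Red peg is now at 171°, two clicks left.

jog_arm(
  dp=[
    [-0.0045,-0.0002,0],
    [-0.0045,-0.0002,0],
    [-0.0045,-0.0002,0],
    [-0.0045,-0.0002,0],
    [-0.0045,-0.0002,0],
    [-0.0045,-0.0002,0],
    [-0.0045,-0.0002,0],
    [-0.0045,-0.0002,0],
  ],
  twist=[4.5,4.5,4.5,4.5,4.5,4.5,4.5,4.5],
)

```text
time: 9.52
tool_pos: [611.0, 6.6, 120.8]
tcp_rot: [3.141, -0.001, 0.783]
contact_force: [1.9, 0.8, -1.2]
grip_width: 0.4
finger_force: 0.9
```

jog_arm(
  dp=[
    [-0.0045,-0.0002,0],
    [-0.0045,-0.0002,0],
    [-0.0045,-0.0002,0],
    [-0.0045,-0.0002,0],
    [-0.0045,-0.0002,0],
    [-0.0045,-0.0002,0],
    [-0.0045,-0.0002,0],
    [-0.0045,-0.0002,0],
    [0,0,0],
  ],
  twist=[4.5,4.5,4.5,4.5,4.5,4.5,4.5,4.5,0],
)

```text
time: 10.65
tool_pos: [578.7, -9.4, 120.8]
tcp_rot: [-3.142, -0.0, 0.158]
contact_force: [-1.3, -0.4, 0.3]
grip_width: 0.6
finger_force: 0.0
```

```bash
python3 chk.py c
```

```text
r 57.93813731618128 az -81.13029463332482 z 120.82713179873453 yaw 9.036440292533722 q6 1.264314441311123 t 10.65 [-1.30466288 -0.36630085  0.30809942]
top -45 [334 216] 0
top 27 [309 211] 0
top 99 [297 233] 29
top 171 [315 251] 0
top 243 [337 240] 0
side -45 [286 229] 0
side 27 [279 242] 0
side 99 [303 249] 23
side 171 [325 240] 0
side 243 [314 228] 0
wrist -45 [280 256] 0
wrist 27 [149 216] 0
wrist 99 [ 90 315] 81
wrist 171 [175 400] 0
wrist 243 [284 369] 0
```

jog_arm(
  dp=[
    [-0.0045,-0.0002,0],
    [-0.0045,-0.0002,0],
    [-0.0045,-0.0002,0],
    [-0.0045,-0.0002,0],
    [-0.0045,-0.0002,0],
    [-0.0045,-0.0002,0],
    [-0.0045,-0.0002,0],
    [-0.0045,-0.0002,0],
  ],
  twist=[4.5,4.5,4.5,4.5,4.5,4.5,4.5,4.5],
)

```text
time: 11.8
tool_pos: [544.5, -4.1, 120.8]
tcp_rot: [-3.141, -0.001, -0.474]
contact_force: [1.6, -0.1, -2.1]
grip_width: 0.1
finger_force: 0.9
```

jog_arm(
  dp=[
    [-0.0045,-0.0002,0],
    [-0.0045,-0.0002,0],
    [-0.0045,-0.0002,0],
    [-0.0045,-0.0002,0],
    [-0.0045,-0.0002,0],
    [-0.0045,-0.0002,0],
    [-0.0045,-0.0002,0],
    [0,0,0],
    [0,0,0],
  ],
  twist=[4.5,4.5,4.5,4.5,4.5,4.5,4.5,0,0],
)

```text
time: 12.92
tool_pos: [521.4, 17.4, 120.8]
tcp_rot: [-3.141, -0.0, -1.02]
contact_force: [-0.6, 0.4, -0.4]
grip_width: 0.4
finger_force: 0.0
```

```bash
python3 chk.py d
```

```text
r 57.18400038985943 az -147.8829599117447 z 120.75049214684991 yaw -58.44345725616918 q6 2.4771663225242597 t 12.925 [-0.62293097  0.4279156  -0.4224072 ]
top -45 [334 216] 0
top 27 [309 211] 0
top 99 [297 233] 0
top 171 [315 251] 0
top 243 [337 240] 0
side -45 [286 229] 0
side 27 [279 242] 11
side 99 [303 249] 0
side 171 [325 240] 0
side 243 [314 228] 0
wrist -45 [160 216] 0
wrist 27 [ 91 309] 81
wrist 99 [170 399] 0
wrist 171 [282 376] 0
wrist 243 [287 264] 0
```

Red is at the arrow. Lifting straight up, retreating outward and checking from above.

jog_arm(
  dp=[
    [0,0,-0.01],
    [0,0,-0.02],
    [0,0,-0.03],
    [0,0,-0.03],
    [0,0.03,-0.02],
    [0,0.04,0],
    [0,0.04,0],
    [0,0.03,0],
    [0,0,0],
    [0,0,0],
  ],
  twist=[0,0,0,0,0,0,0,0,0,0],
)

```text
time: 14.32
tool_pos: [402.4, -55.6, 231.4]
tcp_rot: [-3.14, -0.001, -1.022]
contact_force: [-0.7, -0.1, 0.5]
grip_width: 0.4
finger_force: 0.0
```

```bash
python3 chk.py e; python3 - <<'E'
import cv2,numpy as np
a=cv2.imread("pics/e_wrist.png");b=cv2.imread("pics/e_top.png")[140:340,220:420]
cv2.imwrite("pics/e_v.png",np.hstack([cv2.resize(a,(440,400)),cv2.resize(b,(360,400))]))
E
```

```text
r 196.75172313042412 az -148.29876901301105 z 231.3534501716033 yaw -58.582688783238055 q6 2.2663299070060714 t 14.325 [-0.69120015 -0.11537658  0.48354585]
top -45 [334 216] 0
top 27 [309 211] 24
top 99 [297 233] 0
top 171 [315 251] 0
top 243 [337 240] 0
side -45 [286 229] 0
side 27 [279 242] 11
side 99 [303 249] 0
side 171 [325 240] 0
side 243 [314 228] 0
wrist -45 [ 32 183] 0
wrist 99 [ 50 300] 0
wrist 171 [117 285] 0
wrist 243 [111 213] 0
```

View pics/e_v.png

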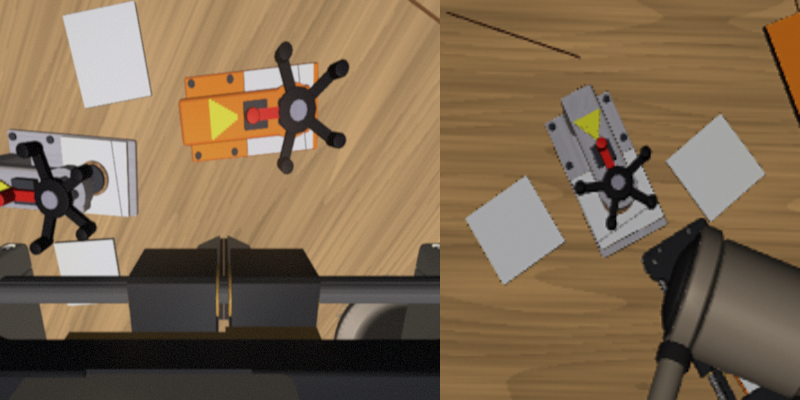

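The top panel shows the red peg at the arrow (panel px 601,143). The tiles have not moved and the arm is clear. Handing in.

```bash
python3 -c "
from plant import bot
print(bot.close_job())"
```

```text
the job is handed in; nothing more can be done
None
```

The wheel was turned four clicks clockwise and the red peg rests at the yellow arrow with the arm clear; the job is handed in, but the hand-in returned no verdict.

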